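# Fetch the egg timer from among the jars and put the jars back

## Task

The egg timer has ended up at the far end of the narrow wooden jar tray, behind the honey jar and the spice jar. First clear both jars onto the chopping board and leave them standing there together, then take the timer out and stand it in the middle of the round cork mat, and last put each jar back upright in the tray on exactly the place it came from. Knock nothing over and leave the mug and the pasta jar alone.

Things in the scene. Friction and masses are not known exactly. Their poses are not given: they have to be found in the camera images.
- tray: fixed narrow pale wooden jar tray, 235 mm long (its x) by 92 mm (its y), floor 8 mm above the worktop, rim 14 mm high. Flush 68 mm cork discs mark three places in file: far, tray (+72, 0) mm, where the timer starts; middle (0, 0) and near (-72, 0), the two jars, either way round. Origin: centre of underside; x points away from the robot. Tray and board, side by side, may have changed sides
- board: fixed wooden chopping board, 210 mm long (its x) by 110 mm (its y), top face 18 mm above the worktop: the side area, with room for two jars 90 mm apart along its x. Origin: centre of its underside; z up, x points away from the robot
- cork_mat: fixed round cork mat, 86 mm diameter, 6 mm thick, lying on the worktop either at the back before the egg cooker or at the right between the draining board and the back panel (a flat 72 mm bag clip, 12 mm high, lies at the other of these places). Origin: centre of its underside
- egg_timer: loose round wind-up egg timer with pale foot and domed top, lower than the jars: 62 mm diameter, 57 mm high, 0.12 kg. Its halves do not turn. Origin: centre of its underside; z up
- spice_jar: loose slim spice jar with a screw lid, 46 mm diameter, 106 mm high, about 0.11 kg; lid 45 mm diameter from 85 mm up. Origin: centre of its underside; z up
- honey_jar: loose squat honey jar with a wide lid, 58 by 62 mm, 86 mm high, about 0.36 kg; lid 56 mm diameter from 75 mm up. Origin: centre of its underside; z up
- mug: bystander, loose: mug with a side handle, 92 by 127 mm, 95 mm high, left of tray and board, to be left alone. Origin: within its outline
- pasta_jar: bystander, loose: glass jar of pasta with a screw lid, 81 mm diameter, 163 mm high, left of tray and board, to be left alone. Origin: centre of its underside
Things that resemble listed ones, but are neither listed nor needed, are in the scene too. Leave any orange or red look-alike of the honey_jar alone.

How it is judged:
On the way, in this order (a step that is already met when the one before it is completed fails the run):
1. the spice jar and honey jar both stand upright and released on the chopping board (x of spice_jar in the frame of board between -0.103 and 0.103 m and y of spice_jar in the frame of board between -0.053 and 0.053 m and z of spice_jar in the frame of board between 0.014 and 0.022 m and angle between each of spice_jar, honey_jar's own z axis and vertical below 0.1 rad and linear speed of each of spice_jar, honey_jar below 0.03 m/s and contact force between each of spice_jar, honey_jar and the fingers below 0.1 N and x of honey_jar in the frame of board between -0.103 and 0.103 m and y of honey_jar in the frame of board between -0.053 and 0.053 m and z of honey_jar in the frame of board between 0.014 and 0.022 m), for 0.2 s.
2. with both jars still on the board, the egg timer stands upright and released in the middle of the cork mat (all of step 1 and horizontal distance between egg_timer and cork_mat below 0.015 m and z of egg_timer in the frame of cork_mat below 0.01 m and angle between egg_timer's own z axis and vertical below 0.1 rad and linear speed of egg_timer below 0.03 m/s and contact force between egg_timer and the fingers below 0.1 N), for 0.2 s.
At the end, for the whole second after the job is handed in: The egg timer stands upright on the cork mat, its centre within 15 mm of the mat's; the spice jar and honey jar each stand upright in the tray within 15 mm of where they stood at the start; all at rest and released (horizontal distance between egg_timer and cork_mat below 0.015 m and z of egg_timer in the frame of cork_mat below 0.01 m and angle between each of egg_timer, spice_jar, honey_jar's own z axis and vertical below 0.1 rad and linear speed of each of egg_timer, spice_jar, honey_jar below 0.03 m/s and contact force between egg_timer and the fingers below 0.1 N and distance of each of spice_jar, honey_jar from where it was at the start of the episode below 0.015 m); the robot touches nothing.
It fails at once if the spice jar, honey jar or egg timer is knocked over (tilted past about 40 degrees) (angle between any of spice_jar, honey_jar, egg_timer's own z axis and vertical above 0.7 rad).
It fails at once if the mug or the pasta jar is shifted by more than 25 mm (distance of any of mug, pasta_jar from where it was at the start of the episode above 0.025 m).
It also fails if it takes over 106 s, if anything falls off the work surface, if the arm or the gripper's body presses on something with over 40 N, if the wrist force passes 120 N, or if a joint passes its speed limit or range.

## Robot

A 6-joint arm with a two-finger parallel gripper is mounted at the origin on the work surface; the furniture and walls round the work are solid. World frame = base frame: x ahead of the robot, y to its left, z up, the work surface at z = 0. Lengths are in m, angles in rad, forces in N, time in s.
With the tool pointing down it reaches from about 0.35 to 0.875 m from the base axis. Payload 15.5 kg.
Tool frame: the origin (TCP) lies at the very end of the fingers, on their centre line; the grasp point (between the pads) lies ctrl.hold_point_z behind it (ctrl.hold_point_z is the distance from the TCP to the grasp point, in m); z points along the fingers, y is the line along which they close (so a half turn about z gives the same grasp; the last joint's range is limited). The gripper opens to 85 mm and grips with 20 to 120 N. Pads are 22 mm wide; open, the fingers measure 114 mm over their backs; the gripper's body (76 mm by 85 mm) begins 54 mm behind the grasp point. The pads swing forward as they close: fully open they stand 13 mm farther back than shut.
Start: joints at [-0.802, 0.494, 1.345, -0, 1.302, -0.096], TCP at [0.475, -0.406, 0.231] pointing down, gripper open.
Joint ranges: [-2.91, 2.91], [-0.82, 2.16], [0.22, 2.67], [-1.22, 4.37], [0.12, 2.79], [-3.08, 3.08]. Speed limits (rad/s): [1.89, 1.89, 2.57, 3.01, 3.01, 3.01].

## Interface

Orientations are given as a unit quaternion [w, x, y, z].
In Python, from station import sensors, cams, job, ctrl gives the robot as it stands. The module is installed in compiled form; this text tells all that it offers.
- The arm moves only by the tool step_arm, never from a script. Its argument "plan" is a list of rows, each a list of 3 entries, a list of its own where there are three numbers: the opening, from 0 (shut) to 1 (fully open), then the shift along the tool's x, y, z as a fraction of full scale, then the turn about the tool's z as a fraction of full scale. A call has 1 to 12 rows; each row shifts and turns the commanded pose from where the row before left it, along the tool's axes as they then stand; what a row does not reach is not made up. Full scale, the value 1, is 0.04 m for a shift and 5 degrees for a turn. A row lasts 1/8 s, in which the tool goes at most 62.5 mm and 10.7 degrees, less where a joint would pass 70% of its speed; a pose out of reach is approached as far as the arm can. A call with a number of a shift or a turn outside -1 to 1 is refused whole. A call with a gripper value outside its range is refused whole. The fingers move at their own pace and stop on an object; "newtons" is the grip in N (left out, the last holds). Time passes only in rows, so rows that do not move let the fingers close. It gives the time, the measured TCP pose, the force, the opening and the grip force at its end, in the units of the state.
- sensors.state(): the state, without advancing time (a new reading comes with each control period).
- cams.get_image(name): name is "scene" or "side" or "wrist"; returns the picture (420x560x3 uint8, red, green, blue); there is no depth.
- cams.camera_params(name): a dict with "fx", "fy", "cx", "cy" (pixels), "rvec" (rotation vector, rad) and "tvec" (3), from world to camera coordinates, as OpenCV has them. Camera axes: x right, y down, z forward; pixel columns grow to the right and rows downward; lengths in m; the calibration is good to about 2 mm. A picture is of the moment at which its call begins: read the wrist's pose just before it. camera_params takes no time and is no camera call; for the wrist camera it gives the pose at the moment of the call.
- job.hand_in(): hands the job in; it is judged then, once.
The state is a dict: "t": time; "joint_positions": joint angles; "joint_velocities": joint speeds; "tau": joint torques, N m; "tcp_pos": TCP position; "tool_rot": TCP orientation; "ft_force": force on the tool from outside, world axes, zero at the start; "moment": the same for the moment, N m; "finger_gap": finger opening in m; "grip_force": force on a finger pad.
Only numpy, scipy, OpenCV 4.12 (cv2) and the standard library are available. Lean on these libraries where they do the work, as an engineer would, in place of code of your own. Each camera call takes 0.05 s, during which the arm holds its last target. There are 200 camera calls.

## Working session

There is one attempt and no reset: what is moved stays moved. The work goes in short steps, Python scripts to look and compute and a tool call to move; the robot and the scene stay as the last step left them, time stands still between calls to the robot, and variables do not carry over. Pictures are saved under pics/ and viewed, at most 14 in all, crops included, and the job is handed in when it is done.

Besides the shell and the picture viewer there is one more tool, called after "Emit:" as name(argument=value, ...) on one line, values as JSON. step_arm: Moves the arm, as the interface text tells. Its arguments: {"type":"object","properties":{"plan":{"type":"array"},"newtons":{"type":"number"}},"required":["plan"]}

```bash
mkdir -p pics; python3 - <<'E'
from station import sensors,cams,ctrl
import cv2
s=sensors.state();print({k:s[k] for k in('t','tcp_pos','tool_rot','finger_gap','ft_force')},ctrl.hold_point_z)
for n in('scene','side','wrist'):
    p=cams.camera_params(n);print(n,p);cv2.imwrite(f'pics/{n}0.png',cams.get_image(n)[:,:,::-1])
E
```

```text
{'t': 0.0, 'tcp_pos': array([ 0.47495237, -0.40571148,  0.23067006]), 'tool_rot': array([-5.81874731e-04,  9.08172404e-01,  4.18595870e-01, -2.07461850e-04]), 'finger_gap': 0.0856003291025374, 'ft_force': array([-0.066458  , -0.04470969,  0.0517726 ])} 0.0187
scene {'fx': 475.05993169703646, 'fy': 475.05993169703646, 'cx': 275.32468597444336, 'cy': 213.76470977392634, 'rvec': array([ 2.05280397, -0.91130398,  0.48366736]), 'tvec': array([-0.32282948,  0.22053532,  1.0042378 ])}
side {'fx': 500.25536431521596, 'fy': 500.25536431521596, 'cx': 276.379401486113, 'cy': 202.0017935930441, 'rvec': array([ 1.04125653, -2.65041556,  0.75713524]), 'tvec': array([0.3599391 , 0.30383251, 1.16527707])}
wrist {'fx': 307.50095039577803, 'fy': 307.50095039577803, 'cx': 281.85124612023736, 'cy': 215.2379686349664, 'rvec': array([-2.69771323,  0.9954772 ,  0.14322294]), 'tvec': array([-0.62275168, -0.03725596,  0.37892999])}
```

View pics/scene0.png

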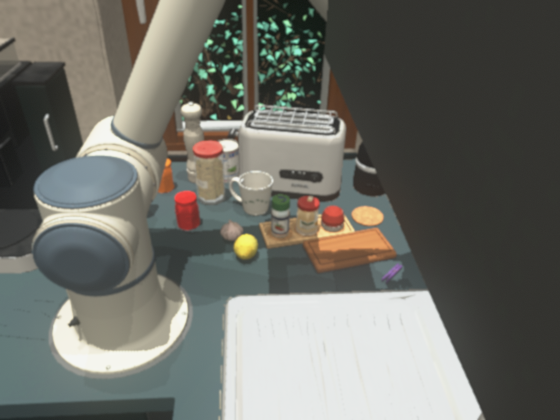

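View pics/side0.png

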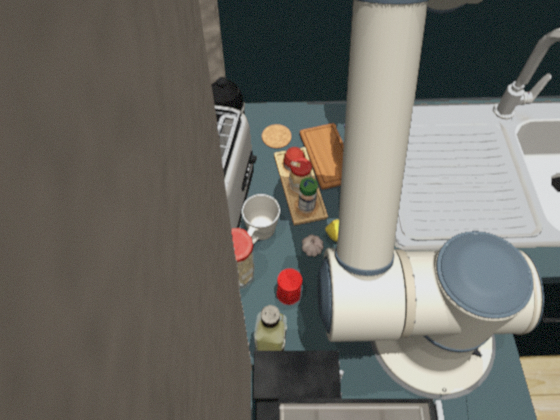

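The scene shows the tray at about (305,230) with three objects: a green lid at (281,202), a red lid at (308,203) and a red dome at (333,215). The board is at (350,250), the cork mat at (368,216) in front of the black cooker, and the bag clip at (393,272).
Possible mix-ups:
- **Jars:** the red canister at (187,210) and the orange bottle at (166,178) could be taken for the honey jar.
- **Timer:** the red dome at (333,215) could be confused with the red jar lid at (308,203).

One close crop will check the choice.

```bash
python3 - <<'E'
import cv2,numpy as np
a=cv2.imread('pics/scene0.png')[180:285,225:415];b=cv2.imread('pics/side0.png')[115:235,255:360]
a=cv2.resize(a,None,fx=4,fy=4,interpolation=2)[:, :]
b=cv2.resize(b,None,fx=3.5,fy=3.5,interpolation=2)
a=cv2.resize(a,(480,265));o=np.zeros((600,800,3),np.uint8)
a=cv2.resize(cv2.imread('pics/scene0.png')[185:285,255:405],(420,280),interpolation=2)
o[:280,:420]=a;o[:b.shape[0],425:425+b.shape[1]]=b
w=cv2.resize(cv2.imread('pics/wrist0.png'),(400,300));o[290:590,:400]=w
cv2.imwrite('pics/crop1.png',o)
E
```

```text
(no output)
```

View pics/crop1.png

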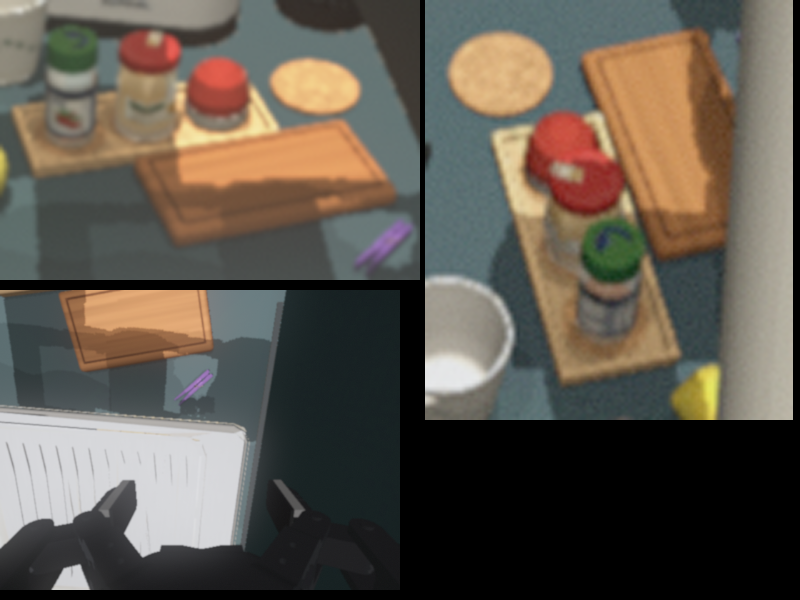

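The crop confirms it. Spice jar (green lid) is near, honey jar (red lid) is in the middle, and the timer (red dome, pale foot) is far. Next I measure them.

```bash
cat > h.py <<'E'
import cv2,numpy as np
from scipy.spatial.transform import Rotation as R
def ray(p,u,v):
    M=cv2.Rodrigues(np.array(p['rvec']))[0];d=M.T@np.array([(u-p['cx'])/p['fx'],(v-p['cy'])/p['fy'],1]);return -M.T@p['tvec'],d/np.linalg.norm(d)
def onz(p,u,v,z):
    o,d=ray(p,u,v);return o+d*(z-o[2])/d[2]
def tri(a,b):
    (o,d),(q,e)=a,b;s=np.linalg.lstsq(np.c_[d,-e],q-o,rcond=None)[0];x,y=o+d*s[0],q+e*s[1];return (x+y)/2,np.linalg.norm(x-y)
def mask(im,lo,hi,box=None):
    h=cv2.cvtColor(im,cv2.COLOR_BGR2HSV);m=cv2.inRange(h,lo,hi)
    if box:
        k=np.zeros_like(m);x,y,X,Y=box;k[y:Y,x:X]=255;m&=k
    n,l,s,c=cv2.connectedComponentsWithStats(m)
    i=1+s[1:,4].argmax();return (l==i).astype(np.uint8),c[i],s[i]
E
python3 - <<'E'
from h import *
from station import cams
P={n:cams.camera_params(n) for n in('scene','side')}
I={n:cv2.imread(f'pics/{n}0.png') for n in P}
def both(lo,hi,bs,bd):
    r=[mask(I[n],lo,hi,b) for n,b in(('scene',bs),('side',bd))];print([ (x[1].round(1),x[2]) for x in r]);return r
for nm,lo,hi,bs,bd,z in(('green',(45,60,20),(85,255,255),(265,190,295,215),(290,170,325,200),.095),
 ('redhon',(0,150,60),(6,255,255),(295,195,320,213),(289,155,315,178),.08),
 ('mat',(8,60,120),(20,200,255),(345,200,390,232),(255,115,297,150),.006)):
    r=both(lo,hi,bs,bd);print(nm,tri(ray(P['scene'],*r[0][1]),ray(P['side'],*r[1][1])),[onz(P[n],*q[1],z).round(4) for n,q in zip(P,r)])
for u,v in((275,152.1),(305.6,147.3),(327.3,217),(294.4,223.6)):print('tray',onz(P['side'],u,v,.014).round(4))
def sc(x,y):return 255+x/2.8,185+y/2.8
for x,y in((13,112),(38,172),(278,131)):print('tray sc',onz(P['scene'],*sc(x,y),.014).round(4))
for x,y in((137,165),(345,122),(395,182),(180,232)):print('board sc',onz(P['scene'],*sc(x,y),.018).round(4))
for x,y in((583,52),(700,30),(660,250)):print('board sd',onz(P['side'],255+(x-425)/3.5,115+y/3.5,.018).round(4))
for x,y in((218,80),):print('timer',onz(P['scene'],*sc(x,y),.045))
E
```

```text
[(array([280.2, 202.3]), array([272, 194,  18,  17, 201], dtype=int32)), (array([308.6, 186.6]), array([300, 178,  18,  18, 227], dtype=int32))]
green (array([ 0.43541619, -0.05802978,  0.10357717]), np.float64(0.00113218076914711)) [array([ 0.4456, -0.05  ,  0.095 ]), array([ 0.4382, -0.0623,  0.095 ])]
[(array([309.8, 204.1]), array([301, 198,  18,  12, 143], dtype=int32)), (array([299.9, 164.9]), array([289, 155,  23,  21, 323], dtype=int32))]
redhon (array([ 0.50171935, -0.10224104,  0.0865627 ]), np.float64(0.001970512993487627)) [array([ 0.508 , -0.0968,  0.08  ]), array([ 0.5056, -0.1067,  0.08  ])]
[(array([367.1, 215.6]), array([351, 206,  33,  20, 527], dtype=int32)), (array([276.2, 135.8]), array([262, 124,  30,  25, 568], dtype=int32))]
mat (array([ 0.6606734 , -0.18246968,  0.00360827]), np.float64(0.0009696364370490629)) [array([ 0.6584, -0.184 ,  0.006 ]), array([ 0.6589, -0.1807,  0.006 ])]
tray [ 0.6165 -0.13    0.014 ]
tray [ 0.5642 -0.2024  0.014 ]
tray [ 0.3712 -0.0674  0.014 ]
tray [0.4211 0.0062 0.014 ]
tray sc [ 0.4191 -0.0039  0.014 ]
tray sc [ 0.3705 -0.0798  0.014 ]
tray sc [ 0.5651 -0.2035  0.014 ]
board sc [ 0.4339 -0.1412  0.018 ]
board sc [ 0.6145 -0.2444  0.018 ]
board sc [ 0.5703 -0.3228  0.018 ]
board sc [ 0.3902 -0.2226  0.018 ]
board sd [ 0.6162 -0.2375  0.018 ]
board sd [ 0.56   -0.3228  0.018 ]
board sd [ 0.4415 -0.1295  0.018 ]
timer [ 0.55583795 -0.13834043  0.045     ]
```

```bash
cat >> h.py <<'E'
def go(x,y,z,yaw=None):
    "shift in tool axes (units of 40mm) and turn (units of 5deg) from the measured pose; yaw=world angle of tool y, deg"
    from station import sensors
    s=sensors.state();q=s['tool_rot'];M=R.from_quat([q[1],q[2],q[3],q[0]]).as_matrix()
    d=M.T@(np.array([x,y,z])-s['tcp_pos']);a=np.degrees(np.arctan2(M[1,1],M[0,1]))
    print('t',round(s['t'],2),'tcp',s['tcp_pos'].round(4),'yaw',a.round(2),'q',np.round(s['joint_positions'],2),'shift',(d/.04).round(3),'turn',None if yaw is None else round(-((yaw-a+180)%360-180)/5,2),'F',s['ft_force'].round(1),'gap',round(s['finger_gap'],4),'grip',np.round(s['grip_force'],1))
E
python3 - <<'E'
from h import *
from station import sensors,cams
p=cams.camera_params('wrist');s=sensors.state();q=s['tool_rot'];M=R.from_quat([q[1],q[2],q[3],q[0]]).as_matrix()
C=cv2.Rodrigues(p['rvec'])[0];print('cam in tool',M.T@(-C.T@p['tvec']-s['tcp_pos']),'axes',(M.T@C.T).round(2))
go(.4337,-.062,.23,57);go(.4337,-.062,.23,-123)
E
```

```text
cam in tool [ 0.06897479 -0.00134313 -0.14249202] axes [[-0.   -0.96 -0.28]
 [ 1.   -0.   -0.  ]
 [ 0.   -0.28  0.96]]
t 0.15 tcp [ 0.475  -0.4058  0.2308] yaw -40.51 q [-0.8   0.49  1.35 -0.    1.3  -0.1 ] shift [ 5.864 -6.367  0.027] turn -19.5 F [ 0.1  0.2 -0. ] gap 0.0853 grip 0.0
t 0.15 tcp [ 0.475  -0.4058  0.2308] yaw -40.51 q [-0.8   0.49  1.35 -0.    1.3  -0.1 ] shift [ 5.864 -6.367  0.027] turn 16.5 F [ 0.1  0.2 -0. ] gap 0.0853 grip 0.0
```

Emit:
step_arm(plan=[[1,[0,0,-0.5],1],[1,[0,0,-0.5],1],[1,[0,0,-0.5],1],[1,[0,0,-0.5],1],[1,[0,0,-0.5],1],[1,[0,0,0],1],[1,[0,0,0],1],[1,[0,0,0],1],[1,[0,0,0],1],[1,[0,0,0],1],[1,[0,0,0],1],[1,[0,0,0],1]])

```text
t: 1.65
tcp_pos: [0.4751, -0.4059, 0.331]
tool_rot: [-0.0, 0.996, -0.093, -0.0]
ft_force: [0.5, -0.2, -0.9]
finger_gap: 0.0852
grip_force: 0.0
```

Emit:
step_arm(plan=[[1,[0,0,0],1],[1,[0,0,0],1],[1,[0,0,0],1],[1,[0,0,0],1],[1,[0,0,0],0.5],[1,[-0.4,-0.8,0],0],[1,[-0.4,-0.8,0],0],[1,[-0.4,-0.8,0],0],[1,[-0.4,-0.8,0],0],[1,[-0.3,-0.8,0],0],[1,[-0.3,-0.8,0],0],[1,[0,0,0],0]])

```text
t: 3.15
tcp_pos: [0.5062, -0.1951, 0.3313]
tool_rot: [-0.0, 0.959, -0.283, -0.0]
ft_force: [0.5, -0.5, -0.9]
finger_gap: 0.0852
grip_force: 0.0
```

```bash
python3 - <<'E'
from h import *
from station import cams
import pickle
go(.4337,-.062,.33,-123)
p=cams.camera_params('wrist');im=cams.get_image('wrist')[:,:,::-1];cv2.imwrite('pics/w1.png',im);pickle.dump(p,open('w1.pkl','wb'))
E
```

```text
t 3.15 tcp [ 0.5062 -0.1951  0.3313] yaw -122.87 q [-0.48  0.29  1.4   0.    1.45  1.67] shift [-3.328 -1.811  0.033] turn 0.03 F [ 0.5 -0.5 -0.9] gap 0.0852 grip 0.0
```

View pics/w1.png

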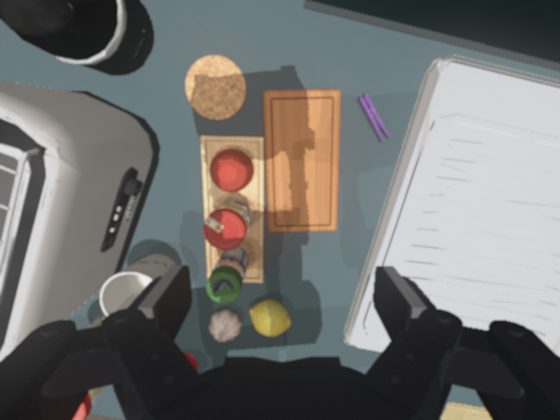

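The wrist view shows:
- Tray corners (202,136), (264,136), (266,284), (207,285)
- Board (264..340, 90..232) and mat (215,87)
- Timer (232,170), honey lid (225,229), spice lid (225,285)
- Toaster edge close by at (158,155) and cooker at (150,40)

```bash
python3 - <<'E'
from h import *
import pickle
p=pickle.load(open('w1.pkl','rb'));im=cv2.imread('pics/w1.png')
def rect(pts,z):
    w=np.array([onz(p,*q,z)[:2] for q in pts]);r=cv2.minAreaRect((w*1e3).astype(np.float32));print(np.round(r[0],1),np.round(r[1],1),round(r[2],1),w.round(3).tolist());return r
rect([(202,136),(264,136),(266,284),(207,285)],.014)
for lo,hi,box,z,n in(((5,120,60),(14,255,255),(263,85,345,236),.018,'board'),((8,50,80),(22,255,255),(180,50,250,125),.006,'mat'),((0,170,60),(5,255,255),(205,145,258,195),.05,'timer'),((0,170,60),(5,255,255),(200,207,250,250),.094,'honey'),((45,60,20),(85,255,255),(200,260,250,306),.114,'spice')):
    m,c,s=mask(im,lo,hi,box);pts=cv2.findContours(m,0,2)[0][0][:,0]
    w=(np.array([onz(p,*q,z)[:2] for q in pts])*1e3).astype(np.float32);r=cv2.minAreaRect(w);print(n,c.round(1),s,'centroid',onz(p,*c,z).round(4),'rect',np.round(r[0],1),np.round(r[1],1),round(r[2],1),'circ',np.round(cv2.minEnclosingCircle(w)[0],1))
print('toaster',[onz(p,*q,z).round(3).tolist() for q in((158,155),(125,92),(105,250)) for z in(.0,.18)])
print('cooker',[onz(p,*q,z).round(3).tolist() for q in((152,40),(125,70)) for z in(.0,.1)])
E
```

```text
[492.  -97.8] [ 98.2 240.5] 57.0 [[0.615, -0.129], [0.566, -0.204], [0.366, -0.075], [0.418, 0.009]]
board [301.4 158.7] [ 264   90   76  142 9951] centroid [ 0.5095 -0.2328  0.018 ] rect [ 502.3 -228.4] [106.4 204.9] 58.4 circ [ 502.5 -228.5]
mat [215.4  87.2] [ 185   55   62   66 3201] centroid [ 0.6589 -0.1834  0.006 ] rect [ 657.6 -182.7] [86.7 85.4] 57.1 circ [ 657.9 -182.9]Traceback (most recent call last):
  File "<stdin>", line 8, in <module>
  File "h.py", line 14, in mask
    i=1+s[1:,4].argmax();return (l==i).astype(np.uint8),c[i],s[i]
        ~~~~~~~~~~~~~~^^
ValueError: attempt to get argmax of an empty sequence
```

```bash
sed -i 's/m=cv2.inRange(h,lo,hi)/h[...,0]=(h[...,0].astype(int)+20)%180;m=cv2.inRange(h,(lo[0]+20,*lo[1:]),(hi[0]+20,*hi[1:]))/' h.py; python3 - <<'E'
from h import *
import pickle
p=pickle.load(open('w1.pkl','rb'));im=cv2.imread('pics/w1.png')
for lo,hi,box,z,n in(((-15,130,40),(8,255,255),(205,145,258,195),.04,'timer'),((-15,130,40),(8,255,255),(200,207,250,250),.094,'honey'),((45,60,20),(85,255,255),(200,260,250,306),.114,'spice')):
    m,c,s=mask(im,lo,hi,box);pts=cv2.findContours(m,0,2)[0][0][:,0]
    w=(np.array([onz(p,*q,z)[:2] for q in pts])*1e3).astype(np.float32);r=cv2.minAreaRect(w);print(n,c.round(1),s,'centroid',onz(p,*c,z).round(4),'rect',np.round(r[0],1),np.round(r[1],1),round(r[2],1),'circ',np.round(cv2.minEnclosingCircle(w),1) if 0 else cv2.minEnclosingCircle(w))
print('toaster',[onz(p,*q,z).round(3).tolist() for q in((158,155),(125,92),(105,250)) for z in(.0,.18)])
print('cooker',[onz(p,*q,z).round(3).tolist() for q in((152,40),(125,70)) for z in(.0,.1)])
E
```

```text
timer [231.2 169.9] [ 211  149   42   43 1371] centroid [ 0.5525 -0.1416  0.04  ] rect [ 552.2 -141.6] [56.4 58.2] 10.1 circ ((551.5549926757812, -141.4414825439453), 29.81141471862793)
honey [226.8 229.7] [ 205  209   41   41 1126] centroid [ 0.4936 -0.1029  0.094 ] rect [ 494.3 -101.4] [51.5 55.3] 28.5 circ ((495.2940979003906, -101.17120361328125), 28.24431037902832)
spice [223.9 285.3] [206 267  35  36 809] centroid [ 0.4372 -0.0619  0.114 ] rect [436.7 -61.8] [42.4 52.5] 24.5 circ ((437.26251220703125, -61.47575759887695), 26.39315414428711)
toaster [[0.63, -0.053, 0.0], [0.605, -0.121, 0.18], [0.725, -0.07, 0.0], [0.664, -0.132, 0.18], [0.557, 0.119, 0.0], [0.559, -0.015, 0.18]]
cooker [[0.756, -0.145, 0.0], [0.715, -0.164, 0.1], [0.748, -0.089, 0.0], [0.709, -0.12, 0.1]]
```

```bash
python3 - <<'E'
from h import *
from station import cams
p=cams.camera_params('scene');import pickle
w=pickle.load(open('w1.pkl','rb'))
for q in((240,180),(290,192),(333,193),(342,180)):print('front bottom',q,onz(p,*q,.008).round(3))
o,d=ray(p,344,130)
# toaster right outline: where scene's right silhouette ray meets wrist's silhouette
print('corner',tri(ray(p,346,140),ray(w,158,155)),tri(ray(p,346,150),ray(w,155,140)))
for q in((150,180),(135,230),(158,155)):print('wrist edge',[onz(w,*q,z).round(3).tolist() for z in(.05,.1,.15)])
go(.434,-.060,.25,-123)
E
python3 -c "
import cv2;cv2.imwrite('pics/toast.png',cv2.resize(cv2.imread('pics/scene0.png')[100:240,225:405],(720,560),interpolation=2))"
```

```text
front bottom (240, 180) [0.547 0.198 0.008]
front bottom (290, 192) [0.601 0.045 0.008]
front bottom (333, 193) [ 0.682 -0.051  0.008]
front bottom (342, 180) [ 0.759 -0.029  0.008]
corner (array([ 0.59357924, -0.13728974,  0.24131323]), np.float64(0.015069932944176785)) (array([ 0.60992882, -0.13005452,  0.20529269]), np.float64(0.014046684045211163))
wrist edge [[0.603, -0.041, 0.05], [0.598, -0.064, 0.1], [0.593, -0.086, 0.15]]
wrist edge [[0.558, 0.024, 0.05], [0.558, -0.006, 0.1], [0.559, -0.036, 0.15]]
wrist edge [[0.623, -0.072, 0.05], [0.616, -0.091, 0.1], [0.609, -0.11, 0.15]]
t 3.2 tcp [ 0.5061 -0.1962  0.3312] yaw -122.91 q [-0.48  0.29  1.4  -0.    1.45  1.67] shift [-3.363 -1.881  2.031] turn 0.02 F [ 0.5 -0.7  0.1] gap 0.0854 grip 0.0
```

View pics/toast.png

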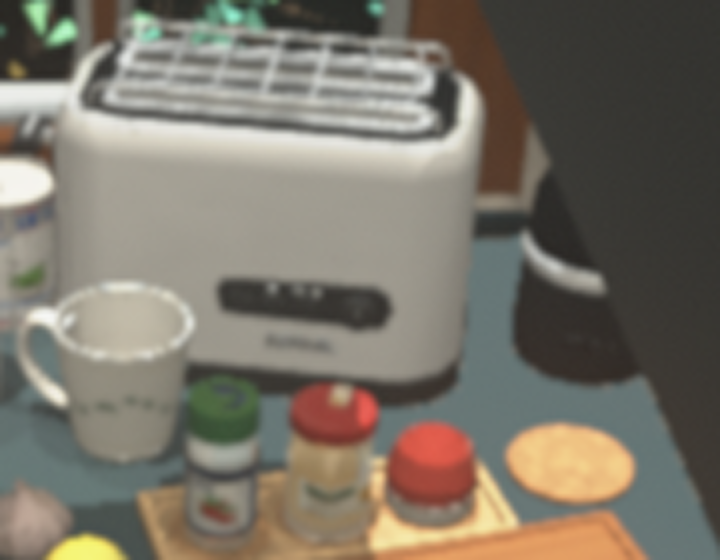

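The crop shows the toaster's dark panel spanning (280,174) to (322,177) in scene pixels. The same panel runs from (106,247) to (134,175) in the wrist view, so I can triangulate the face.

```bash
python3 - <<'E'
from h import *
from station import cams
p=cams.camera_params('scene');import pickle
w=pickle.load(open('w1.pkl','rb'))
print(tri(ray(p,280,174),ray(w,106,247)));print(tri(ray(p,322.5,177),ray(w,134,175)))
for X in((.605,-.121,.18),(.609,-.11,.15),(.616,-.091,.1),(.623,-.072,.05)):print(X,cv2.projectPoints(np.array([X]),p['rvec'],p['tvec'],np.array([[p['fx'],0,p['cx']],[0,p['fy'],p['cy']],[0,0,1]]),None)[0].ravel().round())
E
```

```text
(array([0.56088371, 0.05161669, 0.08465984]), np.float64(0.0010656084238768672))
(array([ 0.61455345, -0.05226583,  0.09595811]), np.float64(0.00570153743708586))
(0.605, -0.121, 0.18) [343. 159.]
(0.609, -0.11, 0.15) [340. 168.]
(0.616, -0.091, 0.1) [334. 180.]
(0.623, -0.072, 0.05) [328. 192.]
```

Emit:
step_arm(plan=[[1,[-0.67,-0.38,0.4],0],[1,[-0.67,-0.38,0.4],0],[1,[-0.67,-0.38,0.4],0],[1,[-0.67,-0.38,0.4],0],[1,[-0.68,-0.36,0.4],0],[1,[0,0,0],0],[1,[0,0,0],0]], newtons=30)

```text
t: 4.08
tcp_pos: [0.435, -0.0616, 0.2517]
tool_rot: [0.0, 0.959, -0.284, 0.0]
ft_force: [-0.4, 0.1, -0.1]
finger_gap: 0.0855
grip_force: 0.0
```

```bash
python3 - <<'E'
from h import *
from station import cams
import pickle
go(.434,-.060,.054,-123)
p=cams.camera_params('wrist');im=cams.get_image('wrist')[:,:,::-1];cv2.imwrite('pics/w2.png',im);pickle.dump(p,open('w2.pkl','wb'))
E
```

```text
t 4.08 tcp [ 0.435  -0.0616  0.2517] yaw -123.03 q [-0.28  0.21  1.75 -0.    1.18  1.87] shift [-0.047 -0.021  4.941] turn -0.01 F [-0.4  0.1 -0.1] gap 0.0855 grip 0.0
```

View pics/w2.png

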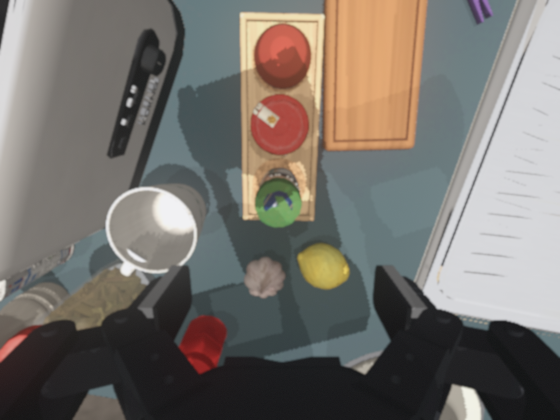

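The wrist view now shows the spice lid top at (279,203), the honey lid at (280,124), the timer at (283,56), and the mug rim's right edge at (197,225).

```bash
python3 - <<'E'
from h import *
import pickle
p=pickle.load(open('w2.pkl','rb'));im=cv2.imread('pics/w2.png')
print('mug edge',onz(p,197,228,.095).round(3))
w=np.array([onz(p,*q,.014)[:2] for q in((241,13),(324,14),(314,220),(242,219))])*1e3;print('tray',cv2.minAreaRect(w.astype(np.float32)),w.round(0).tolist())
for lo,hi,box,z,n in(((-15,130,40),(8,255,255),(245,10,320,92),.04,'timer'),((-15,130,40),(8,255,255),(245,92,320,160),.092,'honey'),((45,60,20),(85,255,255),(240,160,320,240),.112,'spice')):
    m,c,s=mask(im,lo,hi,box);pts=cv2.findContours(m,0,2)[0][0][:,0]
    ww=(np.array([onz(p,*q,z)[:2] for q in pts])*1e3).astype(np.float32);r=cv2.minAreaRect(ww);print(n,s,onz(p,*c,z).round(4),r,cv2.minEnclosingCircle(ww))
E
```

```text
mug edge [0.456 0.027 0.095]
tray ((494.6099853515625, -98.51705932617188), (92.98886108398438, 233.45123291015625), 55.94804382324219) [[615.0, -128.0], [565.0, -202.0], [372.0, -72.0], [424.0, 5.0]]
timer [ 255   25   55   63 2741] [ 0.5513 -0.1391  0.04  ] ((550.5491333007812, -138.53355407714844), (56.56865692138672, 58.62737274169922), 56.97548294067383) ((550.37841796875, -138.87347412109375), 29.8231258392334)
honey [ 251   94   58   61 2353] [ 0.4931 -0.1003  0.092 ] ((493.9734191894531, -99.06953430175781), (53.06306076049805, 54.380733489990234), 21.8725528717041) ((494.5471496582031, -98.85093688964844), 27.485586166381836)
spice [ 256  180   45   48 1376] [ 0.4343 -0.0584  0.112 ] ((434.7134704589844, -58.12884521484375), (41.98878860473633, 45.19870376586914), 38.37297821044922) ((435.1147155761719, -58.39213180541992), 23.24052619934082)
```

Emit:
step_arm(plan=[[1,[-0.02,-0.04,0.8],0],[1,[0,0,0.8],0],[1,[0,0,0.8],0],[1,[0,0,0.8],0],[1,[0,0,0.8],0],[1,[0,0,0.6],0],[1,[0,0,0.34],0],[1,[0,0,0],0],[0,[0,0,0],0],[0,[0,0,0],0],[0,[0,0,0],0],[0,[0,0,0],0]], newtons=30)

```text
t: 5.62
tcp_pos: [0.4351, -0.0591, 0.0543]
tool_rot: [-0.0, 0.959, -0.284, 0.001]
ft_force: [-0.7, 0.2, 12.0]
finger_gap: 0.0447
grip_force: 22.6
```

Emit:
step_arm(plan=[[0,[0,0,0],0],[0,[0,0,0],0],[0,[0,0,-0.2],0],[0,[0,0,-0.4],0],[0,[0,0,-0.6],0],[0,[0,0,-0.8],0],[0,[0,0,-0.8],0],[0,[0,0,0],0]])

```text
t: 6.62
tcp_pos: [0.4355, -0.0593, 0.168]
tool_rot: [-0.0, 0.959, -0.284, 0.002]
ft_force: [-0.5, 0.1, -1.3]
finger_gap: 0.0447
grip_force: 24.0
```

```bash
python3 - <<'E'
from h import *
go(.5397,-.2535,.054+.012,-123)
E
```

```text
t 6.62 tcp [ 0.4355 -0.0593  0.168 ] yaw -123.01 q [-0.27  0.32  1.87 -0.    0.95  1.88] shift [4.819 2.657 2.565] turn -0.0 F [-0.5  0.1 -1.3] gap 0.0447 grip 24.0
```

Emit:
step_arm(plan=[[0,[0.5,0.3,0],0],[0,[0.8,0.45,0],0],[0,[0.8,0.45,0],0],[0,[0.8,0.45,0],0],[0,[0.8,0.45,0],0],[0,[0.7,0.36,0],0],[0,[0.42,0.2,0.3],0],[0,[0,0,0.7],0],[0,[0,0,0.7],0],[0,[0,0,0.5],0],[0,[0,0,0.2],0],[0,[0,0,0],0]])

```text
t: 8.12
tcp_pos: [0.5377, -0.2528, 0.0691]
tool_rot: [-0.0, 0.959, -0.284, -0.001]
ft_force: [-0.1, -0.6, -0.2]
finger_gap: 0.0448
grip_force: 24.0
```

```bash
python3 - <<'E'
from h import *
go(.5397,-.2535,.0648,-123)
E
```

```text
t 8.12 tcp [ 0.5377 -0.2528  0.0691] yaw -123.0 q [-0.54  0.65  1.58  0.    0.91  1.61] shift [ 0.051 -0.012  0.107] turn 0.0 F [-0.1 -0.6 -0.2] gap 0.0448 grip 24.0
```

Emit:
step_arm(plan=[[0,[0,0,0.06],0],[0,[0,0,0.03],0],[0,[0,0,0],0]])

```text
t: 8.5
tcp_pos: [0.5383, -0.2533, 0.0663]
tool_rot: [0.0, 0.959, -0.284, 0.0]
ft_force: [-0.1, -0.5, -1.1]
finger_gap: 0.0445
grip_force: 24.0
```

Emit:
step_arm(plan=[[0,[0,0,0.04],0],[0,[0,0,0],0]])

```text
t: 8.75
tcp_pos: [0.5383, -0.2533, 0.0646]
tool_rot: [0.0, 0.959, -0.284, 0.0]
ft_force: [-0.5, -0.6, -0.2]
finger_gap: 0.0447
grip_force: 24.1
```

Emit:
step_arm(plan=[[1,[0,0,0],0],[1,[0,0,0],0],[1,[0,0,0],0],[1,[0,0,0],0],[1,[0,0,-0.5],0],[1,[0,0,-0.8],0],[1,[0,0,-0.9],0],[1,[0,0,-0.9],0],[1,[0,0,-0.9],0],[1,[0,0,0],0]])

```text
t: 10.0
tcp_pos: [0.5393, -0.2539, 0.2272]
tool_rot: [0.001, 0.959, -0.284, 0.002]
ft_force: [-0.9, 0.4, 0.7]
finger_gap: 0.0855
grip_force: 0.0
```

```bash
python3 - <<'E'
from h import *
from station import cams
import pickle
go(.494,-.1,.045,-123)
p=cams.camera_params('wrist');im=cams.get_image('wrist')[:,:,::-1];cv2.imwrite('pics/w3.png',im);pickle.dump(p,open('w3.pkl','wb'))
m,c,s=mask(im.copy(),(45,60,20),(85,255,255));print('spice',s,onz(p,*c,.122))
E
```

```text
t 10.0 tcp [ 0.5393 -0.2539  0.2272] yaw -123.01 q [-0.54  0.45  1.43 -0.    1.25  1.61] shift [-3.069 -2.609  4.541] turn -0.0 F [-0.9  0.4  0.7] gap 0.0855 grip 0.0
spice [ 260  188   47   51 1168] [ 0.532529   -0.25567968  0.122     ]
```

View pics/w3.png

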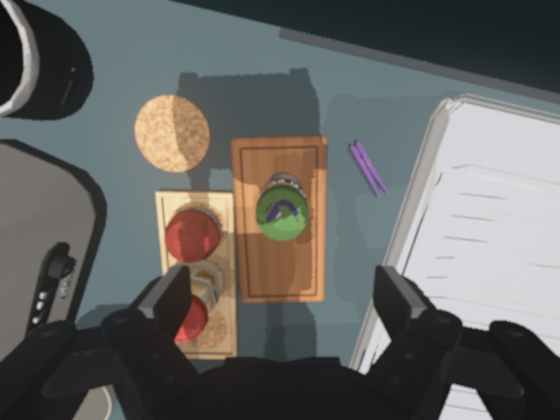

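The spice jar stands on the board with its lid at (282,212), well inside the board outline. Next the honey jar, gripped with 45 N.

Emit:
step_arm(plan=[[1,[-0.62,-0.52,0],0],[1,[-0.62,-0.52,0],0],[1,[-0.62,-0.52,0],0],[1,[-0.62,-0.52,0],0],[1,[-0.59,-0.53,0],0],[1,[0,0,0.4],0],[1,[0,0,0.8],0],[1,[0,0,0.6],0],[1,[0,0,0],0]], newtons=45)

```text
t: 11.18
tcp_pos: [0.4905, -0.0983, 0.1505]
tool_rot: [-0.0, 0.959, -0.284, -0.002]
ft_force: [-0.2, -0.4, -0.0]
finger_gap: 0.0853
grip_force: 0.0
```

```bash
python3 - <<'E'
from h import *
go(.494,-.1,.040,-123)
E
```

```text
t 11.18 tcp [ 0.4905 -0.0983  0.1505] yaw -123.01 q [-0.32  0.43  1.74 -0.    0.98  1.83] shift [ 0.11  -0.015  2.762] turn -0.0 F [-0.2 -0.4 -0. ] gap 0.0853 grip 0.0
```

Emit:
step_arm(plan=[[1,[0.05,0,0.8],0],[1,[0.03,0,0.8],0],[1,[0,0,0.7],0],[1,[0,0,0.43],0],[1,[0,0,0],0],[0,[0,0,0],0],[0,[0,0,0],0],[0,[0,0,0],0],[0,[0,0,0],0],[0,[0,0,0],0]])

```text
t: 12.42
tcp_pos: [0.4956, -0.1007, 0.0447]
tool_rot: [0.0, 0.959, -0.284, 0.001]
ft_force: [-1.5, 1.7, 14.7]
finger_gap: 0.0562
grip_force: 44.7
```

Emit:
step_arm(plan=[[0,[0,0,0],0],[0,[0,0,-0.2],0],[0,[0,0,-0.5],0],[0,[0,0,-0.6],0],[0,[0,0,-0.6],0],[0,[0,0,-0.4],0],[0,[0,0,0],0]])

```text
t: 13.3
tcp_pos: [0.4953, -0.1007, 0.1366]
tool_rot: [0.0, 0.959, -0.284, 0.001]
ft_force: [0.1, 0.1, -4.8]
finger_gap: 0.056
grip_force: 49.4
```

```bash
python3 - <<'E'
from h import *
go(.465,-.203,.050,-123)
E
```

```text
t 13.3 tcp [ 0.4953 -0.1007  0.1366] yaw -123.01 q [-0.32  0.45  1.75 -0.    0.94  1.83] shift [0.754 2.558 2.166] turn -0.0 F [ 0.1  0.1 -4.8] gap 0.056 grip 49.4
```

Emit:
step_arm(plan=[[0,[0.12,0.4,0],0],[0,[0.16,0.55,0],0],[0,[0.16,0.55,0],0],[0,[0.16,0.55,0],0],[0,[0.15,0.5,0],0],[0,[0,0,0.4],0],[0,[0,0,0.7],0],[0,[0,0,0.6],0],[0,[0,0,0.2],0],[0,[0,0,0],0]])

```text
t: 14.55
tcp_pos: [0.4639, -0.2026, 0.0589]
tool_rot: [-0.0, 0.959, -0.284, -0.001]
ft_force: [0.0, -0.0, -2.7]
finger_gap: 0.0559
grip_force: 49.7
```

```bash
python3 - <<'E'
from h import *
go(.465,-.203,.0547,-123)
E
```

```text
t 14.55 tcp [ 0.4639 -0.2026  0.0589] yaw -123.02 q [-0.53  0.58  1.81 -0.    0.75  1.62] shift [ 0.029 -0.007  0.105] turn -0.0 F [ 0.  -0.  -2.7] gap 0.0559 grip 49.7
```

Emit:
step_arm(plan=[[0,[0,0,0.05],0],[0,[0,0,0],0]])

```text
t: 14.8
tcp_pos: [0.4646, -0.2026, 0.0578]
tool_rot: [0.0, 0.959, -0.284, 0.0]
ft_force: [-0.1, -0.1, -5.0]
finger_gap: 0.056
grip_force: 49.7
```

Emit:
step_arm(plan=[[0,[0,0,0.04],0],[0,[0,0,0],0]])

```text
t: 15.05
tcp_pos: [0.4644, -0.2024, 0.0558]
tool_rot: [0.0, 0.959, -0.284, 0.0]
ft_force: [0.9, -0.1, -3.6]
finger_gap: 0.0562
grip_force: 49.7
```

Emit:
step_arm(plan=[[0,[0,0,0.03],0],[0,[0,0,0],0]])

```text
t: 15.3
tcp_pos: [0.4644, -0.2024, 0.0549]
tool_rot: [0.0, 0.959, -0.284, 0.0]
ft_force: [-3.0, 0.8, 7.1]
finger_gap: 0.056
grip_force: 50.6
```

Contact felt at TCP z of about 0.055. Release, rise and look.

Emit:
step_arm(plan=[[1,[0,0,0],0],[1,[0,0,0],0],[1,[0,0,0],0],[1,[0,0,0],0],[1,[0,0,-0.4],0],[1,[0,0,-0.8],0],[1,[0,0,-0.9],0],[1,[0,0,-0.9],0],[1,[0,0,-0.9],0],[1,[0,0,0],0]])

```text
t: 16.55
tcp_pos: [0.4655, -0.2031, 0.2128]
tool_rot: [0.001, 0.959, -0.284, 0.002]
ft_force: [-0.6, 0.5, -0.9]
finger_gap: 0.0854
grip_force: 0.0
```

```bash
python3 - <<'E'
from h import *
from station import cams
import pickle
go(.5525,-.14,.024,-123)
p=cams.camera_params('wrist');im=cams.get_image('wrist')[:,:,::-1].copy();cv2.imwrite('pics/w4.png',im);pickle.dump(p,open('w4.pkl','wb'))
for box,z,n in(((80,80,235,330),.04,'timer'),((235,150,330,330),.102,'honey')):
    m,c,s=mask(im,(-15,130,40),(8,255,255),box);pts=cv2.findContours(m,0,2)[0][0][:,0]
    ww=(np.array([onz(p,*q,z)[:2] for q in pts])*1e3).astype(np.float32);print(n,s,onz(p,*c,z).round(4),cv2.minEnclosingCircle(ww))
E
```

```text
t 16.55 tcp [ 0.4655 -0.2031  0.2128] yaw -123.01 q [-0.53  0.35  1.66  0.    1.13  1.62] shift [ 0.943 -2.506  4.725] turn -0.0 F [-0.6  0.5 -0.9] gap 0.0854 grip 0.0
timer [ 153  129   61   57 2750] [ 0.5523 -0.1419  0.04  ] ((550.9560546875, -140.75743103027344), 31.387910842895508)
honey [ 251  181   64   65 2738] [ 0.4616 -0.2045  0.102 ] ((462.67645263671875, -202.4452667236328), 28.949581146240234)
```

View pics/w4.png

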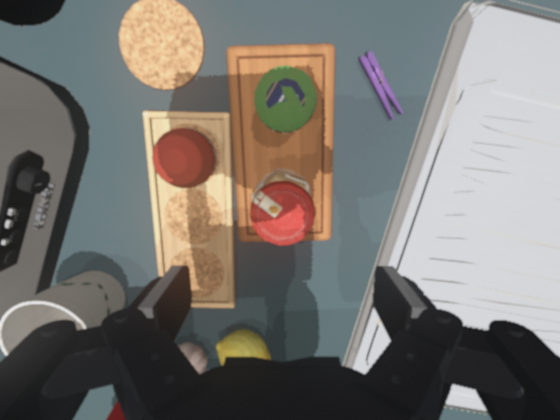

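Both jars stand on the board, spice lid at (286,98) and honey lid at (283,212). The timer is alone in the tray at (185,157). I measure the freed discs and the mat, then approach the timer.

```bash
python3 - <<'E'
from h import *
import pickle
p=pickle.load(open('w4.pkl','rb'));im=cv2.imread('pics/w4.png')
print('mid',onz(p,194,216,.008).round(4),'near',onz(p,197,273,.008).round(4))
m,c,s=mask(im,(8,50,80),(22,255,255),(110,0,210,100));print('mat',s,onz(p,*c,.006))
go(.552,-.1405,.15,-123)
E
```

```text
mid [ 0.4948 -0.1003  0.008 ] near [ 0.4342 -0.0586  0.008 ]
mat [ 119    0   86   90 6240] [ 0.65851557 -0.18329936  0.006     ]
t 16.6 tcp [ 0.4647 -0.2026  0.2112] yaw -123.01 q [-0.53  0.35  1.66  0.    1.13  1.62] shift [ 0.98  -2.49   1.533] turn -0.0 F [-0.2 -0.  -0.2] gap 0.0856 grip 0.0
```

Emit:
step_arm(plan=[[1,[0.18,-0.5,0],0],[1,[0.18,-0.5,0],0],[1,[0.18,-0.5,0],0],[1,[0.18,-0.5,0.3],0],[1,[0.22,-0.5,0.5],0],[1,[0,0,0.5],0],[1,[0,0,0.3],0],[1,[0,0,0],0]], newtons=30)

```text
t: 17.6
tcp_pos: [0.55, -0.1387, 0.1454]
tool_rot: [-0.0, 0.959, -0.284, -0.001]
ft_force: [0.4, 1.2, 0.6]
finger_gap: 0.0857
grip_force: 0.0
```

```bash
python3 - <<'E'
from h import *
go(.552,-.1405,.022,-123)
E
```

```text
t 17.6 tcp [ 0.55   -0.1387  0.1454] yaw -123.0 q [-0.35  0.51  1.59 -0.    1.04  1.79] shift [0.073 0.009 3.086] turn -0.0 F [0.4 1.2 0.6] gap 0.0857 grip 0.0
```

Emit:
step_arm(plan=[[1,[0.05,0,0.8],0],[1,[0.02,0,0.8],0],[1,[0,0,0.8],0],[1,[0,0,0.5],0],[1,[0,0,0.15],0],[1,[0,0,0],0],[0,[0,0,0],0],[0,[0,0,0],0],[0,[0,0,0],0],[0,[0,0,0],0],[0,[0,0,0],0]])

```text
t: 18.98
tcp_pos: [0.5533, -0.1408, 0.0256]
tool_rot: [0.0, 0.959, -0.284, 0.001]
ft_force: [-1.1, 0.2, 8.0]
finger_gap: 0.0611
grip_force: 31.1
```

Emit:
step_arm(plan=[[0,[0,0,0],0],[0,[0,0,-0.2],0],[0,[0,0,-0.5],0],[0,[0,0,-0.5],0],[0,[0,0,-0.4],0],[0,[0,0,0],0]])

```text
t: 19.73
tcp_pos: [0.5534, -0.1408, 0.0898]
tool_rot: [0.0, 0.959, -0.284, 0.001]
ft_force: [-0.3, -0.4, -2.9]
finger_gap: 0.0612
grip_force: 33.1
```

```bash
python3 - <<'E'
from h import *
go(.6585,-.183,.022,-123)
E
```

```text
t 19.73 tcp [ 0.5534 -0.1408  0.0898] yaw -123.01 q [-0.35  0.59  1.63  0.    0.92  1.79] shift [ 2.775 -0.545  1.701] turn -0.0 F [-0.3 -0.4 -2.9] gap 0.0612 grip 33.1
```

```bash
python3 - <<'E'
from h import *
from station import cams
import pickle
p=cams.camera_params('scene');print('base front',[onz(p,*q,0).round(3).tolist() for q in((354,188),(365,193),(375,195))])
for f,qs in(('w1.pkl',((153,40),(140,65),(118,75))),('w3.pkl',((93,75),(85,100),(60,118)))):
    w=pickle.load(open(f,'rb'))
    for q in qs:print(f,q,[onz(w,*q,z).round(3).tolist() for z in(0,.06,.12)])
E
```

```text
base front [[0.758, -0.074, 0.0], [0.758, -0.114, 0.0], [0.769, -0.141, 0.0]]
w1.pkl (153, 40) [[0.755, -0.147, 0.0], [0.731, -0.158, 0.06], [0.707, -0.168, 0.12]]
w1.pkl (140, 65) [[0.741, -0.111, 0.0], [0.718, -0.127, 0.06], [0.696, -0.142, 0.12]]
w1.pkl (118, 75) [[0.748, -0.077, 0.0], [0.725, -0.096, 0.06], [0.701, -0.116, 0.12]]
w3.pkl (93, 75) [[0.757, -0.148, 0.0], [0.731, -0.171, 0.06], [0.705, -0.194, 0.12]]
w3.pkl (85, 100) [[0.743, -0.122, 0.0], [0.719, -0.15, 0.06], [0.695, -0.177, 0.12]]
w3.pkl (60, 118) [[0.744, -0.085, 0.0], [0.72, -0.118, 0.06], [0.696, -0.152, 0.12]]
```

The cooker face is about 0.1 m from the mat centre, so no turn is needed.

Emit:
step_arm(plan=[[0,[0.4,-0.08,0],0],[0,[0.6,-0.12,0],0],[0,[0.6,-0.12,0],0],[0,[0.6,-0.12,0],0],[0,[0.4,-0.08,0],0],[0,[0.17,-0.03,0],0],[0,[0,0,0.5],0],[0,[0,0,0.6],0],[0,[0,0,0.3],0],[0,[0,0,0.1],0],[0,[0,0,0],0]])

```text
t: 21.1
tcp_pos: [0.6576, -0.1824, 0.0285]
tool_rot: [0.0, 0.959, -0.284, 0.0]
ft_force: [-0.1, -0.5, -0.7]
finger_gap: 0.0616
grip_force: 33.1
```

```bash
python3 - <<'E'
from h import *
go(.6585,-.183,.0236,-123)
E
```

```text
t 21.1 tcp [ 0.6576 -0.1824  0.0285] yaw -123.01 q [-0.36  0.79  1.37 -0.    0.98  1.79] shift [ 0.027 -0.001  0.124] turn -0.0 F [-0.1 -0.5 -0.7] gap 0.0616 grip 33.1
```

Emit:
step_arm(plan=[[0,[0.02,0,0.07],0],[0,[0,0,0],0]])

```text
t: 21.35
tcp_pos: [0.6585, -0.183, 0.026]
tool_rot: [-0.0, 0.959, -0.284, 0.0]
ft_force: [-0.6, 0.5, -2.0]
finger_gap: 0.0612
grip_force: 33.1
```

Emit:
step_arm(plan=[[0,[0,0,0.03],0],[0,[0,0,0],0]])

```text
t: 21.6
tcp_pos: [0.6583, -0.1829, 0.0245]
tool_rot: [0.0, 0.959, -0.284, 0.0]
ft_force: [0.1, 0.4, -1.2]
finger_gap: 0.0616
grip_force: 33.1
```

Emit:
step_arm(plan=[[0,[0,0,0.03],0],[0,[0,0,0],0]])

```text
t: 21.85
tcp_pos: [0.6583, -0.1829, 0.0236]
tool_rot: [-0.0, 0.959, -0.284, 0.0]
ft_force: [-1.2, 0.5, 4.3]
finger_gap: 0.0612
grip_force: 33.5
```

Emit:
step_arm(plan=[[1,[0,0,0],0],[1,[0,0,0],0],[1,[0,0,0],0],[1,[0,0,0],0],[1,[0,0,-0.4],0],[1,[0,0,-0.8],0],[1,[0,0,-0.9],0],[1,[0,0,-0.9],0],[1,[0,0,-0.9],0],[1,[0,0,-0.6],0],[1,[-0.7,0.1,0],0],[1,[-0.7,0.1,0],0]], newtons=45)

```text
t: 23.35
tcp_pos: [0.6064, -0.1588, 0.2047]
tool_rot: [0.0, 0.959, -0.284, 0.001]
ft_force: [0.2, -0.0, -0.5]
finger_gap: 0.0849
grip_force: 0.0
```

```bash
python3 - <<'E'
from h import *
from station import cams
import pickle
go(.4645,-.2027,.12,-123)
p=cams.camera_params('wrist');im=cams.get_image('wrist')[:,:,::-1].copy();cv2.imwrite('pics/w5.png',im);pickle.dump(p,open('w5.pkl','wb'))
m,c,s=mask(im,(-15,130,40),(8,255,255));pts=cv2.findContours(m,0,2)[0][0][:,0]
ww=(np.array([onz(p,*q,.038)[:2] for q in pts])*1e3).astype(np.float32);print(s,onz(p,*c,.038).round(4),cv2.minEnclosingCircle(ww))
E
```

```text
t 23.35 tcp [ 0.6064 -0.1588  0.2047] yaw -123.01 q [-0.35  0.52  1.37  0.    1.24  1.8 ] shift [-2.382  2.853  2.113] turn -0.0 F [ 0.2 -0.  -0.5] gap 0.0849 grip 0.0
[ 244  110   61   62 2948] [ 0.6571 -0.1837  0.038 ] ((656.3441162109375, -183.21070861816406), 29.639427185058594)
```

View pics/w5.png

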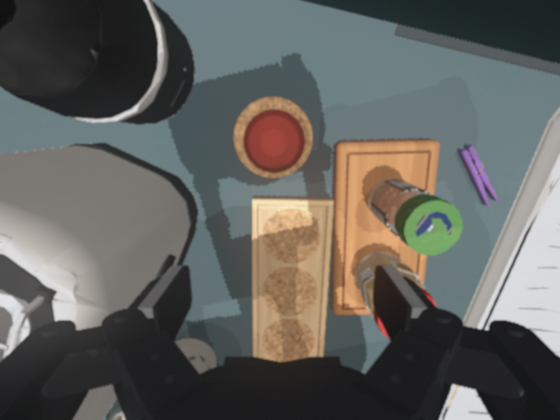

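The timer stands centred on the mat, (273,140) against mat centre (273,137). Back for the honey jar.

Emit:
step_arm(plan=[[1,[-0.48,0.57,0],0],[1,[-0.48,0.57,0],0],[1,[-0.48,0.57,0],0],[1,[-0.48,0.57,0],0],[1,[-0.46,0.57,0],0],[1,[0,0,0.3],0],[1,[0,0,0.6],0],[1,[0,0,0.6],0],[1,[0,0,0],0]])

```text
t: 24.52
tcp_pos: [0.4648, -0.2023, 0.1423]
tool_rot: [-0.0, 0.959, -0.284, -0.001]
ft_force: [0.7, -0.1, 0.3]
finger_gap: 0.0854
grip_force: 0.0
```

```bash
python3 - <<'E'
from h import *
go(.4644,-.2024,.054,-123)
E
```

```text
t 24.52 tcp [ 0.4648 -0.2023  0.1423] yaw -123.0 q [-0.53  0.45  1.74  0.    0.96  1.62] shift [-2.000e-03  8.000e-03  2.209e+00] turn 0.0 F [ 0.7 -0.1  0.3] gap 0.0854 grip 0.0
```

Emit:
step_arm(plan=[[1,[0,0,0.6],0],[1,[0,0,0.7],0],[1,[0,0,0.6],0],[1,[0,0,0.28],0],[1,[0,0,0],0],[0,[0,0,0],0],[0,[0,0,0],0],[0,[0,0,0],0],[0,[0,0,0],0],[0,[0,0,0],0],[0,[0,0,0],0]])

```text
t: 25.9
tcp_pos: [0.4656, -0.2031, 0.0574]
tool_rot: [0.0, 0.959, -0.284, 0.001]
ft_force: [-2.3, 1.6, 14.8]
finger_gap: 0.0558
grip_force: 44.5
```

Emit:
step_arm(plan=[[0,[0,0,-0.2],0],[0,[0,0,-0.5],0],[0,[0,0,-0.6],0],[0,[0,0,-0.5],0],[0,[0,0,0],0]])

```text
t: 26.52
tcp_pos: [0.4657, -0.2032, 0.1295]
tool_rot: [0.0, 0.959, -0.284, 0.001]
ft_force: [-0.4, -0.9, -3.7]
finger_gap: 0.0555
grip_force: 49.3
```

```bash
python3 - <<'E'
from h import *
go(.495,-.1005,.049,-123)
E
```

```text
t 26.52 tcp [ 0.4657 -0.2032  0.1295] yaw -123.01 q [-0.53  0.46  1.75  0.    0.92  1.62] shift [-0.789 -2.553  2.01 ] turn -0.0 F [-0.4 -0.9 -3.7] gap 0.0555 grip 49.3
```

Emit:
step_arm(plan=[[0,[-0.12,-0.4,0],0],[0,[-0.17,-0.55,0],0],[0,[-0.17,-0.55,0],0],[0,[-0.17,-0.55,0],0],[0,[-0.13,-0.5,0],0],[0,[0,0,0.4],0],[0,[0,0,0.7],0],[0,[0,0,0.6],0],[0,[0,0,0.2],0],[0,[0,0,0],0]])

```text
t: 27.78
tcp_pos: [0.4947, -0.1002, 0.0516]
tool_rot: [-0.0, 0.959, -0.284, -0.001]
ft_force: [0.0, 0.4, -4.5]
finger_gap: 0.0556
grip_force: 49.5
```

```bash
python3 - <<'E'
from h import *
go(.496,-.101,.0474,-123)
E
```

```text
t 27.77 tcp [ 0.4947 -0.1002  0.0516] yaw -123.0 q [-0.32  0.59  1.82  0.    0.73  1.83] shift [ 0.037 -0.001  0.106] turn 0.0 F [ 0.   0.4 -4.5] gap 0.0556 grip 49.5
```

Emit:
step_arm(plan=[[0,[0.02,0,0.05],0],[0,[0,0,0],0]])

```text
t: 28.02
tcp_pos: [0.4962, -0.1013, 0.0506]
tool_rot: [0.0, 0.959, -0.284, 0.001]
ft_force: [-0.7, -0.6, -3.3]
finger_gap: 0.0555
grip_force: 49.5
```

Emit:
step_arm(plan=[[0,[0,0,0.04],0],[0,[0,0,0],0]])

```text
t: 28.28
tcp_pos: [0.4958, -0.1012, 0.0486]
tool_rot: [-0.0, 0.959, -0.284, 0.0]
ft_force: [-0.5, -0.2, -4.4]
finger_gap: 0.0558
grip_force: 49.5
```

Emit:
step_arm(plan=[[0,[0,0,0.03],0],[0,[0,0,0],0]])

```text
t: 28.52
tcp_pos: [0.4959, -0.1013, 0.0476]
tool_rot: [0.0, 0.959, -0.284, 0.0]
ft_force: [-1.4, -0.3, 4.5]
finger_gap: 0.056
grip_force: 50.3
```

Contact. Release, rise, and head for the spice jar at (0.5383, -0.2533).

Emit:
step_arm(plan=[[1,[0,0,0],0],[1,[0,0,0],0],[1,[0,0,0],0],[1,[0,0,0],0],[1,[0,0,-0.4],0],[1,[0,0,-0.8],0],[1,[0,0,-0.9],0],[1,[0,0,-0.9],0],[1,[0,0,-0.9],0],[1,[0,0,-0.2],0],[1,[0,0,0],0]], newtons=30)

```text
t: 29.9
tcp_pos: [0.4957, -0.1012, 0.2112]
tool_rot: [0.0, 0.959, -0.284, 0.0]
ft_force: [-0.3, 0.0, -0.6]
finger_gap: 0.0854
grip_force: 0.0
```

```bash
python3 - <<'E'
from h import *
go(.5383,-.2533,.066,-123)
E
```

```text
t 29.9 tcp [ 0.4957 -0.1012  0.2112] yaw -123.01 q [-0.32  0.35  1.66 -0.    1.13  1.83] shift [2.963 2.61  3.63 ] turn -0.0 F [-0.3  0.  -0.6] gap 0.0854 grip 0.0
```

Emit:
step_arm(plan=[[1,[0.6,0.52,0],0],[1,[0.6,0.52,0],0],[1,[0.6,0.52,0],0],[1,[0.6,0.52,0],0],[1,[0.56,0.53,0],0],[1,[0,0,0],0],[1,[0,0,0.4],0],[1,[0,0,0],0]])

```text
t: 30.9
tcp_pos: [0.537, -0.2517, 0.1931]
tool_rot: [-0.001, 0.959, -0.284, -0.002]
ft_force: [-0.7, 0.0, -0.2]
finger_gap: 0.0857
grip_force: 0.0
```

```bash
python3 - <<'E'
from h import *
go(.5383,-.2533,.0645,-123)
E
```

```text
t 30.9 tcp [ 0.537  -0.2517  0.1931] yaw -122.97 q [-0.54  0.49  1.47  0.    1.19  1.61] shift [0.062 0.014 3.215] turn 0.01 F [-0.7  0.  -0.2] gap 0.0857 grip 0.0
```

Emit:
step_arm(plan=[[1,[0.03,0.01,0.7],0],[1,[0.01,0,0.8],0],[1,[0,0,0.8],0],[1,[0,0,0.6],0],[1,[0,0,0.25],0],[1,[0,0,0],0],[0,[0,0,0],0],[0,[0,0,0],0],[0,[0,0,0],0],[0,[0,0,0],0],[0,[0,0,0],0],[0,[0,0,0],0]])

```text
t: 32.4
tcp_pos: [0.5398, -0.2546, 0.0702]
tool_rot: [0.0, 0.959, -0.284, 0.001]
ft_force: [-0.1, 1.6, 6.0]
finger_gap: 0.0449
grip_force: 30.1
```

Emit:
step_arm(plan=[[0,[0,0,-0.2],0],[0,[0,0,-0.6],0],[0,[0,0,-0.8],0],[0,[0,0,-0.8],0],[0,[0,0,-0.5],0],[0,[0,0,0],0]])

```text
t: 33.15
tcp_pos: [0.54, -0.2549, 0.1871]
tool_rot: [0.0, 0.959, -0.284, 0.002]
ft_force: [0.0, 0.5, -1.2]
finger_gap: 0.0446
grip_force: 31.0
```

```bash
python3 - <<'E'
from h import *
go(.4352,-.0592,.062,-123)
E
```

```text
t 33.15 tcp [ 0.54   -0.2549  0.1871] yaw -123.01 q [-0.54  0.5   1.47 -0.    1.17  1.61] shift [-4.871 -2.675  3.112] turn -0.0 F [ 0.   0.5 -1.2] gap 0.0446 grip 31.0
```

Emit:
step_arm(plan=[[0,[-0.5,-0.3,0],0],[0,[-0.8,-0.45,0],0],[0,[-0.8,-0.45,0],0],[0,[-0.8,-0.45,0],0],[0,[-0.8,-0.45,0],0],[0,[-0.7,-0.36,0],0],[0,[-0.42,-0.21,0],0],[0,[0,0,0.4],0],[0,[0,0,0.8],0],[0,[0,0,0.8],0],[0,[0,0,0.6],0],[0,[0,0,0.2],0]])

```text
t: 34.65
tcp_pos: [0.4353, -0.0599, 0.072]
tool_rot: [0.0, 0.959, -0.284, -0.001]
ft_force: [0.0, -0.5, -0.4]
finger_gap: 0.0445
grip_force: 31.0
```

```bash
python3 - <<'E'
from h import *
go(.4363,-.0602,.060,-123)
E
```

```text
t 34.65 tcp [ 0.4353 -0.0599  0.072 ] yaw -123.02 q [-0.27  0.5   1.96 -0.    0.68  1.87] shift [ 0.027 -0.007  0.3  ] turn -0.0 F [ 0.  -0.5 -0.4] gap 0.0445 grip 31.0
```

Emit:
step_arm(plan=[[0,[0.02,0,0.1],0],[0,[0,0,0.05],0],[0,[0,0,0],0]])

```text
t: 35.02
tcp_pos: [0.4368, -0.0604, 0.0677]
tool_rot: [0.0, 0.959, -0.284, 0.0]
ft_force: [0.7, -0.4, -1.3]
finger_gap: 0.0447
grip_force: 31.0
```

Emit:
step_arm(plan=[[0,[0,0,0.04],0],[0,[0,0,0],0]])

```text
t: 35.28
tcp_pos: [0.4365, -0.0603, 0.0658]
tool_rot: [0.0, 0.959, -0.284, 0.0]
ft_force: [-0.1, 1.2, -1.1]
finger_gap: 0.0446
grip_force: 31.0
```

Emit:
step_arm(plan=[[0,[0,0,0.03],0],[0,[0,0,0],0]])

```text
t: 35.52
tcp_pos: [0.4364, -0.0602, 0.0644]
tool_rot: [-0.0, 0.959, -0.284, -0.0]
ft_force: [-0.1, 0.2, -1.6]
finger_gap: 0.0444
grip_force: 31.0
```

Emit:
step_arm(plan=[[0,[0,0,0.05],0],[0,[0,0,0],0]])

```text
t: 35.78
tcp_pos: [0.4364, -0.0603, 0.0623]
tool_rot: [0.0, 0.959, -0.284, -0.0]
ft_force: [0.1, -0.1, -0.1]
finger_gap: 0.0447
grip_force: 31.0
```

Emit:
step_arm(plan=[[0,[0,0,0.03],0],[0,[0,0,0],0]])

```text
t: 36.02
tcp_pos: [0.4364, -0.0603, 0.0612]
tool_rot: [-0.0, 0.959, -0.284, -0.0]
ft_force: [0.2, -0.4, -0.9]
finger_gap: 0.0447
grip_force: 31.0
```

Emit:
step_arm(plan=[[0,[0,0,0.025],0],[0,[0,0,0],0]])

```text
t: 36.28
tcp_pos: [0.4365, -0.0603, 0.0602]
tool_rot: [-0.0, 0.959, -0.284, -0.0]
ft_force: [-0.0, 0.0, -1.5]
finger_gap: 0.0446
grip_force: 31.1
```

Emit:
step_arm(plan=[[0,[0,0,0.03],0],[0,[0,0,0],0]])

```text
t: 36.52
tcp_pos: [0.4369, -0.0601, 0.0598]
tool_rot: [-0.0, 0.959, -0.284, 0.001]
ft_force: [-1.2, 4.9, 23.7]
finger_gap: 0.0445
grip_force: 32.9
```

Emit:
step_arm(plan=[[1,[0,0,0],0],[1,[0,0,0],0],[1,[0,0,0],0],[1,[0,0,0],0],[1,[0,0,-0.4],0],[1,[0,0,-0.8],0],[1,[0,0,-0.9],0],[1,[0,0,-0.9],0],[1,[0,0,-0.9],0],[1,[0,0,-0.9],0],[1,[0,0,0],0],[1,[0,0,0],0]])

```text
t: 38.02
tcp_pos: [0.4361, -0.0602, 0.2505]
tool_rot: [0.0, 0.959, -0.284, -0.0]
ft_force: [0.7, -0.7, -0.1]
finger_gap: 0.0855
grip_force: 0.0
```

```bash
python3 - <<'E'
from h import *
from station import cams
go(.434,-.06,.25,-123)
p=cams.camera_params('wrist');im=cams.get_image('wrist')[:,:,::-1].copy();cv2.imwrite('pics/w6.png',im)
for lo,hi,box,z,n in(((-15,130,40),(8,255,255),(245,92,320,160),.092,'honey'),((45,60,20),(85,255,255),(240,160,320,240),.112,'spice')):
    m,c,s=mask(im,lo,hi,box);pts=cv2.findContours(m,0,2)[0][0][:,0]
    ww=(np.array([onz(p,*q,z)[:2] for q in pts])*1e3).astype(np.float32);print(n,s,onz(p,*c,z).round(4),cv2.minEnclosingCircle(ww))
E
```

```text
t 38.02 tcp [ 0.4361 -0.0602  0.2505] yaw -123.01 q [-0.27  0.21  1.75  0.    1.18  1.87] shift [-0.046  0.025  0.012] turn -0.0 F [ 0.7 -0.7 -0.1] gap 0.0855 grip 0.0
honey [ 255   95   59   61 2369] [ 0.491  -0.1019  0.092 ] ((492.3055114746094, -100.57671356201172), 27.53927230834961)
spice [ 260  181   45   47 1285] [ 0.4319 -0.0594  0.112 ] ((433.6851806640625, -59.298187255859375), 22.959867477416992)
```

View pics/w6.png

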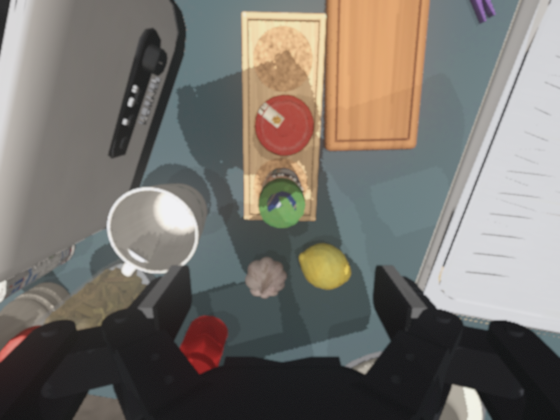

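Both jars are back upright, honey lid at (285,125) and spice lid at (282,203), within about 3 mm of where they started. The mug is in place and the arm is clear.

```bash
python3 -c "
from station import job;print(job.hand_in())"
```

```text
the job is handed in; nothing more can be done
None
```

The job is handed in: the timer stands centred on the cork mat and both jars are back upright in the tray, each about 3 mm from where it started by my last camera measurement; the hand-in returned no verdict.

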